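Shut the suction valve under the sliding cover of the gas box

ROBOT

A 6-joint arm with a two-finger parallel gripper is mounted at the origin on a cart in front of the work surface, level with it; the furniture and walls round the work are solid. World frame = base frame: x ahead of the robot, y to its left, z up, the work surface at z = 0. Lengths are in m, angles in rad, forces in N, time in s.
With the tool pointing down it reaches from about 0.3 to 0.75 m from the base axis. Payload 8.5 kg.
Tool frame: the origin (TCP) lies at the very end of the fingers, on their centre line; the grasp point (between the pads) lies 19 mm behind it; y points along the fingers, z is the direction in which the jaws open and shut, and the axes are right-handed (so a half turn about y gives the same grasp; the last joint's range is limited). The gripper opens to 85 mm and grips with 20 to 120 N. Pads are 22 mm wide; open, the fingers measure 114 mm over their backs; the gripper's body (76 mm by 85 mm) begins 54 mm behind the grasp point. The pads swing forward as they close: fully open they stand 13 mm farther back than shut.
Start: joints at [1.047, 0.381, 1.297, -0, 1.464, -0.215], TCP at [0.167, 0.524, 0.231] pointing down, gripper open.
Joint ranges: [-3.11, 3.11], [-0.89, 2.33], [0.22, 2.48], [-1.42, 4.56], [0.17, 2.85], [-2.88, 2.88]. Speed limits (rad/s): [2.39, 2.39, 3.14, 3.14, 3.14, 3.14].

INTERFACE

Orientations are given as a unit quaternion [w, x, y, z].
In Python, from station import arm gives the robot as it stands.
- The arm moves only by the tool servo_tool, never from a script. Its argument "rows" is a list of rows, each a list of 5 numbers: the opening, from 0 (shut) to 1 (fully open), then the shift along the tool's x, y, z in mm, then the turn about the tool's y in degrees. A call has 1 to 12 rows; each row shifts and turns the commanded pose from where the row before left it, along the tool's axes as they then stand; what a row does not reach is not made up. A row lasts 1/10 s, in which the tool goes at most 50 mm and 8.59 degrees, less where a joint would pass 70% of its speed; a pose out of reach is approached as far as the arm can. A call with a gripper value outside its range is refused whole. The fingers move at their own pace and stop on an object; "grip_force" is the grip in N (left out, the last holds). Time passes only in rows, so rows that do not move let the fingers close. It gives the time, the measured TCP pose, the force and the opening at its end, in the units of the state.
- arm.get_state(): the state, without advancing time (a new reading comes with each control period).
- arm.snapshot(name): name is "scene" or "top"; returns a dict with "image" (384x512x3 uint8, red, green, blue), "fx", "fy", "cx", "cy" (pixels), "k1" (the pictures are not rectified: a ray, as slopes to the right and down, at radius r is drawn at 1 + k1 r^2 times it, then the intrinsics apply), "R" (3x3) and "t" (3): a world point X has camera coordinates R X + t. Camera axes: x right, y down, z forward; pixel columns grow to the right and rows downward; lengths in m; the calibration is good to about 2 mm. A picture is of the moment at which its call begins. There is no depth.
- arm.hand_in(): hands the job in, once; it reports no verdict.
The state is a dict: "time_s": time; "q": joint angles; "joint_vel": joint speeds; "joint_torque": joint torques, N m; "eef_pos": TCP position; "eef_rot": TCP orientation; "force": force on the tool from outside, world axes, zero at the start; "ft_torque": the same for the moment, N m; "finger_gap": finger opening in m.
Only numpy, scipy, OpenCV 4.12 (cv2) and the standard library are available. Lean on these libraries where they do the work, as an engineer would, in place of code of your own. Each camera call takes 0.05 s, during which the arm holds its last target. There are 200 camera calls.

TASK

The suction line at this bench is to be serviced. Slide the white cover of the gas shut-off box fully aside to the right, then push the yellow suction handle clockwise until it is fully shut, square across its pipe, at its stop. Push lightly with the closed fingertips or the outside of the fingers only: grip or lift nothing, leave the white oxygen handle as it stands, do not disturb the things around, leave the cover open and end clear of everything.

Things in the scene. Friction and masses are not known exactly. Their poses are not given: they have to be found in the camera images.
- gas_box: low grey gas shut-off box bolted to the worktop, 160 mm deep (x) by 424 mm long (y), wall and rail tops 72 mm high. Origin: centre of its underside, on the worktop; x to its back, y to its left end seen from the robot, z up. Right half: deck 68 mm high, two gauges in front. Behind, copper pipes reach x = 138 mm; in front, steel hose tails reach x = -118 mm
- bay (a point): centre of the box's open-topped valve bay (its left half), at rail height: x = 0, y = 104, z = 72 mm in the box's frame. Inside, the bay spans 148 mm in x and 205 mm in y. Two valves stand 84 mm apart, at y = 54 and 138 mm in the box's frame; which is where changes. Pipes and valve bodies below the handles reach 46 mm above the worktop, 54 mm within 8 mm of a pivot
- cover (a joint): travel of the opaque white sliding cover, m: 0 = closed over the valve bay; grows as it slides to the box's right (-y); 0.225 = at its stop over the deck, both valves uncovered. Friction about 2 N; it stays where left. Plate 172 mm (x) by 197 mm (y), top 76.5 mm above the worktop; closed it spans y = 15 to 212 mm in the box's frame
- cover_rib (a point): centre of the black finger rib along the cover's left edge; moves with the cover. In the box's frame it lies at x = 0, y = 207 mm less the travel, 84.5 mm up. The rib is 110 mm long (x), 9 mm thick (y), 74.5 to 94.5 mm above the worktop; its left face is flush (within 1 mm) with the cover's left edge, so both can be pushed from the left, in the box's -y direction
- suction_valve: quarter-turn ball valve for suction with its pipe; fixed to the box. Origin on the worktop, x and y axes parallel to the box's; the pipe runs along its x axis, the handle's pivot stands at x = +20 mm, y = 0
- suction_pivot (a point): point on the vertical turning axis of the yellow handle, at the handle's mid height, 57.5 mm above the worktop
- suction_tip (a point): outer end of the yellow handle, 60 mm from its pivot, at mid height 57.5 mm above the worktop; moves with the handle
- suction_handle (a joint): turn of the yellow handle, rad: 0 = open, in line with the pipe, pointing to the box's front (-x); grows clockwise seen from above; 1.571 = shut, at its stop, across the pipe, pointing to the box's left (+y). Friction 0.14 N m (3 to 4 N at 40 mm); stays where left. Yellow sleeve 14 mm wide, 51 to 64 mm above the worktop, 14 to 60 mm from the pivot
- oxygen_valve: quarter-turn ball valve for oxygen with its pipe; fixed to the box. Origin on the worktop, x and y axes parallel to the box's; the pipe runs along its x axis, the handle's pivot stands at x = +20 mm, y = 0
- oxygen_pivot (a point): point on the vertical turning axis of the white handle, at the handle's mid height, 57.5 mm above the worktop
- oxygen_tip (a point): outer end of the white handle, 60 mm from its pivot, at mid height 57.5 mm above the worktop; moves with the handle
- oxygen_handle (a joint): turn of the white handle, rad: 0 = open, in line with the pipe, pointing to the box's front (-x); grows clockwise seen from above; 1.571 = shut, at its stop, across the pipe, pointing to the box's left (+y). Friction 0.14 N m (3 to 4 N at 40 mm); stays where left. White sleeve, same sizes
- vial_blue: glass vial with a blue cap, 22 mm across, 58 mm tall, upright; loose, only in the way; origin at the centre of its underside
- tape_roll: roll of skin-coloured tape lying flat, 50 mm across, 13 mm high; loose, only in the way; origin at the centre of its underside
- syringe: large syringe with a needle, lying, 32x180x19 mm; loose, only in the way; origin at the centre of its underside
- tablet_bottle: blue tablet bottle with a white cap, 49 mm across, 87 mm tall, upright; loose, only in the way; origin at the centre of its underside
- gauze_carton: small light carton, 50x70x35 mm, lying flat behind the box; loose, only in the way; origin at the centre of its underside
- wipes: dark blue packet of wipes, 42x85x60 mm, standing at the right end of the box; loose, only in the way; origin at the centre of its underside

How it is judged:
By the outcome, as a careful person would: the job done as asked, in the order asked, and still so for the second after the job is handed in, with the robot touching nothing.
It also fails if it takes over 48 s, if anything falls off the work surface, if the arm or the gripper's body presses on something with over 40 N, if the wrist force passes 120 N, or if a joint passes its speed limit or range.

## Working session

There is one attempt and no reset: what is moved stays moved. The work goes in short steps, Python scripts to look and compute and a tool call to move; the robot and the scene stay as the last step left them, time stands still between calls to the robot, and variables do not carry over. Pictures are saved under pics/ and viewed, about 8 in all and at most 12, crops included, and the job is handed in when it is done.

Besides the shell and the picture viewer there is one more tool, called as name([rows], argument=value, ...), one row to a line, values as JSON. servo_tool: Moves the arm, as the interface text tells. Its arguments: {"type":"object","properties":{"rows":{"type":"array"},"grip_force":{"type":"number"}},"required":["rows"]}

```bash
mkdir -p pics; cat > h.py <<'E'
import numpy as np, cv2
from station import arm
def snap(n,f):
    s=arm.snapshot(n); cv2.imwrite('pics/'+f,cv2.cvtColor(s['image'],cv2.COLOR_RGB2BGR)); return s
def K(s): return np.array([[s['fx'],0,s['cx']],[0,s['fy'],s['cy']],[0,0,1.]])
def D(s): return np.array([s['k1'],0,0,0,0.])
def ray(s,px,z):
    R=np.array(s['R']);t=np.array(s['t'])
    p=cv2.undistortPoints(np.array(px,float).reshape(-1,1,2),K(s),D(s)).reshape(-1,2)
    d=np.c_[p,np.ones(len(p))]@R; c=-R.T@t
    return c+d*((z-c[2])/d[:,2])[:,None]
def proj(s,X):
    return cv2.projectPoints(np.array(X,float).reshape(-1,1,3),cv2.Rodrigues(np.array(s['R'],float))[0],np.array(s['t'],float),K(s),D(s))[0].reshape(-1,2)
E
python3 - <<'E'
from h import *
for n in('top','scene'):
    s=snap(n,n+'0.png'); R=np.array(s['R']);print(n,-R.T@np.array(s['t']),R[2],s['fx'],s['k1'])
st=arm.get_state();print({k:np.round(v,3) for k,v in st.items()})
E
```

```text
top [ 3.99416704e-01 -8.46223956e-06  9.92988814e-01] [ 0.16516089  0.01526247 -0.98614854] 352.65361206882903 -0.09237662991511549
scene [ 0.22023687 -0.69015424  0.68583822] [ 0.34157335  0.7051336  -0.62138092] 363.8236150396212 -0.00655431524169018
{'time_s': np.float64(0.1), 'q': array([ 1.047,  0.381,  1.298,  0.   ,  1.464, -0.215]), 'joint_vel': array([ 0.001, -0.   , -0.002,  0.002,  0.003, -0.001]), 'joint_torque': array([ 4.0000e-03, -4.4922e+01, -2.3166e+01, -0.0000e+00,  4.0000e-03,
       -0.0000e+00]), 'eef_pos': array([0.167, 0.524, 0.231]), 'eef_rot': array([-0.698,  0.699, -0.109,  0.109]), 'force': array([ 0.125, -0.294, -0.458]), 'ft_torque': array([-0.022,  0.031,  0.004]), 'finger_gap': np.float64(0.085)}
```

View pics/top0.png

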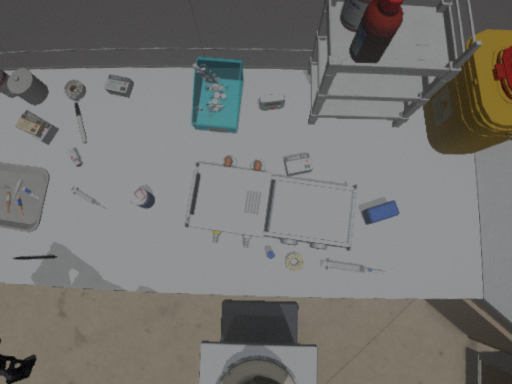

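View pics/scene0.png

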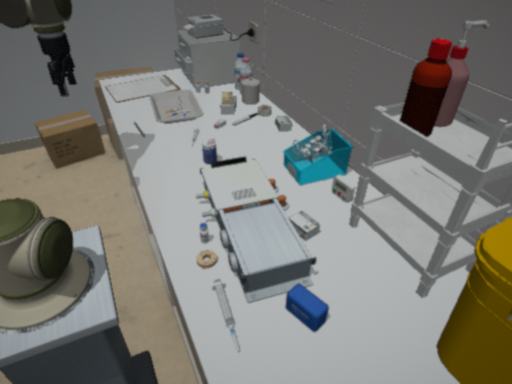

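The top view shows the box from about (190,165) to (355,245), with the cover closed and the black rib at (194,193). The tablet bottle is left of it at (143,197), the yellow hose mark is at (215,233) and the vial at (270,254). Next I'll enlarge the crop to get the corners.

```bash
python3 - <<'E'
from h import *
im=cv2.imread('pics/top0.png')[150:280,125:325]
cv2.imwrite('pics/c1.png',cv2.resize(im,None,fx=4,fy=4,interpolation=cv2.INTER_CUBIC))
E
```

```text
(no output)
```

View pics/c1.png

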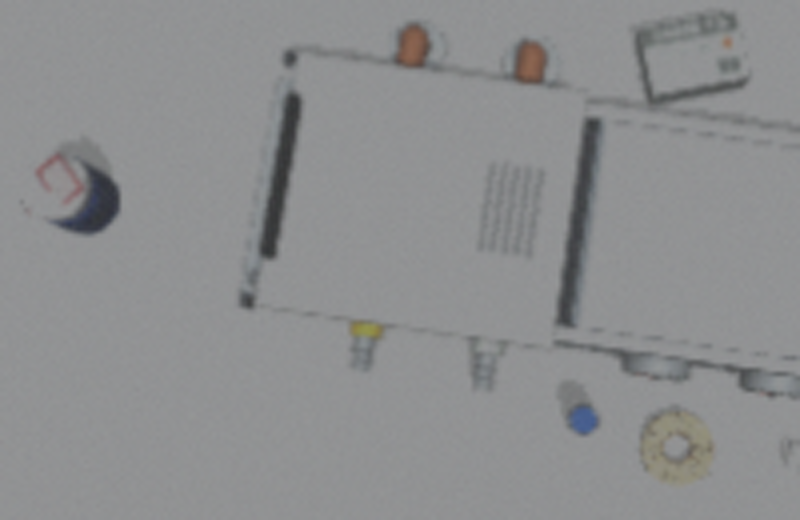

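The crop shows the rib from (293,95) to (267,257), the yellow-collared tail at (366,330), the white tail at (486,343), and the bottle cap around (60,180). The suction valve is therefore the left one (y=138).

```bash
python3 - <<'E'
from h import *
s=arm.snapshot('top'); g=cv2.cvtColor(s['image'],cv2.COLOR_RGB2GRAY)
m=np.zeros_like(g); m[170:217,188:203]=(g[170:217,188:203]<85)
n,l,st,c=cv2.connectedComponentsWithStats(m); k=1+np.argmax(st[1:,4]); ys,xs=np.where(l==k); print(st[k],c[k])
P=ray(s,np.c_[xs,ys],0.0945)[:,:2]; ctr=P.mean(0)
(cx,cy),(w,h),a=cv2.minAreaRect(P.astype(np.float32)*1000);print(cx,cy,w,h,a)
# cover corners / end caps
q=lambda x,y:[125+x/4-.375,150+y/4-.375]
A=ray(s,[q(290,56),q(247,300),q(586,92),q(553,346)],0.0745)[:,:2];print(A)
ex=A[0]-A[1];ex/=np.linalg.norm(ex);print('yaw',np.degrees(np.arctan2(ex[1],ex[0])))
e2=A[0]-A[2];e3=A[1]-A[3];print([np.degrees(np.arctan2(-e[0],e[1])) for e in(e2,e3)])
print('bottle',ray(s,[q(62,182)],0.087),'vial',ray(s,[q(584,418)],.058),'tail',ray(s,[q(366,330)],.03))
E
```

```text
[190 174  10  40 145] [194.72413793 193.71724138]
544.1296997070312 174.7597198486328 9.37186336517334 104.46882629394531 83.49988555908203
[[ 0.62859049  0.17705089]
 [ 0.46387773  0.19622065]
 [ 0.60871073 -0.02245845]
 [ 0.43981931 -0.00471374]]
yaw -6.638390570134046
[np.float64(-5.6903544242987625), np.float64(-6.82767586633324)]
bottle [[0.53681111 0.32165591 0.087     ]] vial [[ 0.39411779 -0.02628784  0.058     ]] tail [[0.44899413 0.12277781 0.03      ]]
```

```bash
cat >> h.py <<'E'
from scipy.spatial.transform import Rotation as Ro
Y=np.radians(-6.4); EX=np.array([np.cos(Y),np.sin(Y),0]); EY=np.array([-np.sin(Y),np.cos(Y),0])
O=np.array([.5441,.1748,0])-.207*EY
def box(x,y,z): return O+EX*x/1e3+EY*y/1e3+np.array([0,0,z/1e3])
def tobox(p): d=np.array(p)-O; return np.round([d@EX*1e3,d@EY*1e3,d[2]*1e3],1)
def tool():
    s=arm.get_state(); q=s['eef_rot']; return np.array(s['eef_pos']),Ro.from_quat([q[1],q[2],q[3],q[0]]).as_matrix()
def delta(target): p,R=tool(); return np.round(R.T@(target-p)*1e3,1)
E
python3 - <<'E'
from h import *
p,R=tool();print(R.round(3)); print(tobox(p)); print('O',O,'yaws',np.degrees(np.arctan2(R[1],R[0])))
print(delta(box(0,247,200)))
E
```

```text
[[ 0.953 -0.001  0.304]
 [-0.304 -0.001  0.953]
 [-0.    -1.    -0.001]]
[-413.6  511.8  230.9]
O [ 0.52102593 -0.03090996  0.        ] yaws [ -17.69025806 -119.85019686   72.30975437]
[ 457.5   31.  -178.7]
```

servo_tool([
  [0,0,0,0,-5.65],
  [0,0,0,0,-5.65],
  [0,41,3,-26.5,0],
  [0,41,3,-26.5,0],
  [0,41,3,-26.5,0],
  [0,41,3,-26.5,0],
  [0,41,3,-26.5,0],
  [0,41,3,-26.5,0],
  [0,41,3,-26.5,0],
  [0,41,3,-26.5,0],
  [0,41,3,-26.5,0],
  [0,41,3,-26.5,0],
])

```text
time_s: 1.35
eef_pos: [0.5463, 0.2134, 0.201]
eef_rot: [-0.706, 0.706, -0.04, 0.039]
force: [0.3, 0.3, 0.5]
finger_gap: 0.0001
```

```bash
python3 - <<'E'
from h import *
p,R=tool();print(tobox(p),R.round(3)[:,0],delta(box(0,247,82)),arm.get_state()['finger_gap'])
E
```

```text
[ -2.1 245.6 201. ] [ 0.994 -0.112 -0.   ] [  2.1 119.    1.4] 0.0001366446829548103
```

servo_tool([
  [0,1,40,0.5,0],
  [0,1,40,0.5,0],
  [0,0,30,0,0],
  [0,0,8,0,0],
  [0,0,0,-4,0],
  [0,0,0,-6,0],
  [0,0,0,-6,0],
  [0,0,0,-6,0],
  [0,0,0,-6,0],
  [0,0,0,-6,0],
  [0,0,0,-6,0],
  [0,0,0,0,0],
])

```text
time_s: 2.55
eef_pos: [0.5427, 0.1751, 0.0834]
eef_rot: [-0.706, 0.706, -0.04, 0.04]
force: [0.1, 1.0, -0.0]
finger_gap: -0.0002
```

```bash
python3 - <<'E'
from h import *
p,R=tool();print(tobox(p),arm.get_state()['force'])
s=arm.snapshot('top');t=snap('scene','s1.png')
a=cv2.cvtColor(s['image'],cv2.COLOR_RGB2BGR)[150:260,140:290]; b=cv2.cvtColor(t['image'],cv2.COLOR_RGB2BGR)[120:270,170:320]
a=cv2.resize(a,(400,293),interpolation=2);b=cv2.resize(b,(400,400),interpolation=2)
c=np.zeros((400,800,3),np.uint8);c[:293,:400]=a;c[:,400:]=b;cv2.imwrite('pics/c2.png',c)
E
```

```text
[ -1.5 207.2  83.4] [ 0.06179875  0.99989468 -0.01847956]
```

View pics/c2.png

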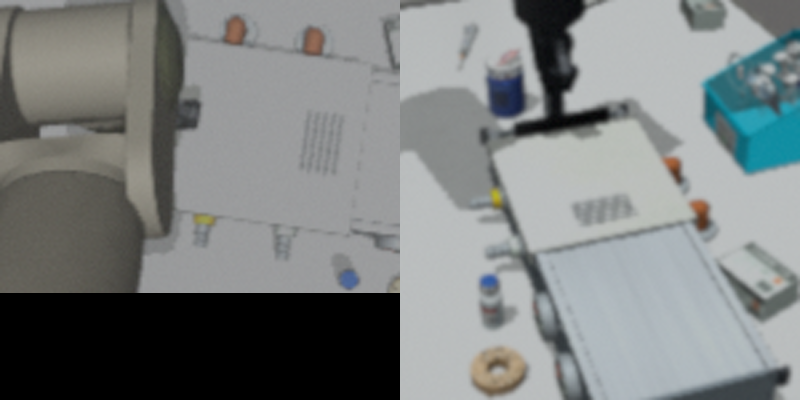

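The finger is behind the middle of the rib, at crop (555,115) in the scene half, and is pushing with about 1 N.

servo_tool([
  [0,0,0,-8,0],
  [0,0,0,-12,0],
  [0,0,0,-14,0],
  [0,0,0,-14,0],
  [0,0,0,-14,0],
  [0,0,0,-14,0],
  [0,0,0,-14,0],
  [0,0,0,-14,0],
  [0,0,0,-14,0],
  [0,0,0,-14,0],
  [0,0,0,-12,0],
  [0,0,0,-8,0],
])

```text
time_s: 3.85
eef_pos: [0.5257, 0.0237, 0.0834]
eef_rot: [-0.706, 0.706, -0.04, 0.04]
force: [-2.2, 3.2, -0.4]
finger_gap: -0.0005
```

servo_tool([
  [0,0,0,-8,0],
  [0,0,0,-8,0],
  [0,0,0,-8,0],
  [0,0,0,-6,0],
  [0,0,0,-5,0],
  [0,0,0,-5,0],
  [0,0,0,0,0],
])

```text
time_s: 4.55
eef_pos: [0.5216, -0.0156, 0.0834]
eef_rot: [-0.706, 0.706, -0.039, 0.04]
force: [0.6, -0.7, 0.4]
finger_gap: 0.0
```

```bash
python3 - <<'E'
from h import *
p,R=tool();print(tobox(p),arm.get_state()['force'],arm.get_state()['finger_gap'])
E
```

```text
[-1.1 15.3 83.4] [ 0.64561883 -0.69505358  0.43976604] 4.340645410418426e-06
```

servo_tool([
  [0,0,0,-3,0],
  [0,0,0,-3,0],
  [0,0,0,-2,0],
  [0,0,0,-2,0],
  [0,0,0,0,0],
])

```text
time_s: 5.05
eef_pos: [0.5205, -0.0242, 0.0833]
eef_rot: [0.707, -0.705, 0.039, -0.04]
force: [1.8, 7.3, 0.2]
finger_gap: 0.0001
```

servo_tool([
  [0,0,0,-2,0],
  [0,0,0,-2,0],
  [0,0,0,0,0],
])

```text
time_s: 5.35
eef_pos: [0.5204, -0.025, 0.0834]
eef_rot: [0.709, -0.703, 0.039, -0.04]
force: [5.7, 25.3, 0.7]
finger_gap: -0.0005
```

```bash
python3 - <<'E'
from h import *
p,R=tool();print(tobox(p),arm.get_state()['force'],arm.get_state()['finger_gap'])
E
```

```text
[-1.3  5.8 83.4] [ 5.71107754 25.25161066  0.74001226] -0.0004590821123588209
```

The stop is reached at 25 N, so I'm backing off and raising clear to look.

servo_tool([
  [0,0,0,8,0],
  [0,0,-30,10,0],
  [0,0,-45,0,0],
  [0,-20,-20,40,0],
  [0,-30,0,40,0],
  [0,-30,0,40,0],
  [0,-30,0,40,0],
  [0,-30,0,40,0],
  [0,-30,0,40,0],
  [0,0,0,0,0],
])

```text
time_s: 6.35
eef_pos: [0.3764, 0.2501, 0.1785]
eef_rot: [0.706, -0.706, 0.037, -0.037]
force: [0.8, -0.5, 0.1]
finger_gap: 0.0003
```

```bash
python3 - <<'E'
from h import *
p,R=tool();print(tobox(p),arm.get_state()['force'])
s=snap('top','t3.png');t=snap('scene','s3.png')
a=cv2.cvtColor(s['image'],cv2.COLOR_RGB2BGR)[155:255,180:280]; b=cv2.cvtColor(t['image'],cv2.COLOR_RGB2BGR)[145:270,190:315]
c=np.hstack([cv2.resize(a,(400,400),interpolation=2),cv2.resize(b,(400,400),interpolation=2)]);cv2.imwrite('pics/c3.png',c)
E
```

```text
[-175.   263.1  178.5] [ 0.77878514 -0.51603734  0.12559439]
```

View pics/c3.png

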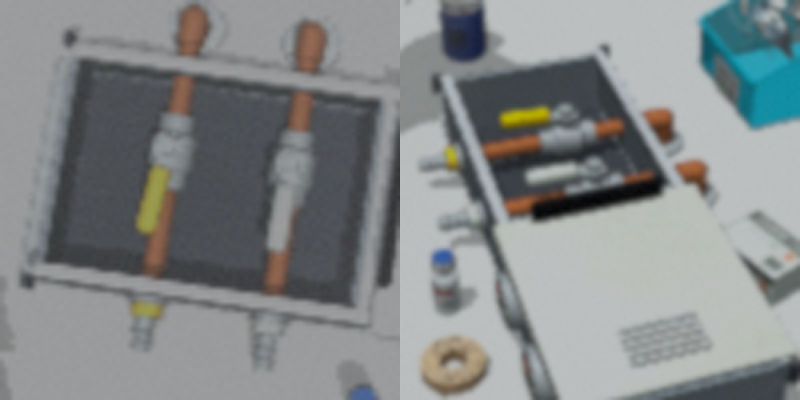

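Cover is open, with both valves uncovered. The yellow handle runs from about (165,170) to (147,232) in the top half, the white one from (288,180) to (277,248), and both are close to open.

```bash
cat > m.py <<'E'
from h import *
def meas():
    s=arm.snapshot('top'); I=s['image']; h=cv2.cvtColor(I,cv2.COLOR_RGB2HSV)
    m=((h[...,0]>20)&(h[...,0]<36)&(h[...,1]>90)).astype(np.uint8); m[:190]=0;m[228:]=0;m[:,:185]=0;m[:,275:]=0
    out={}
    n,l,st,c=cv2.connectedComponentsWithStats(m);k=1+np.argmax(st[1:,4])
    ys,xs=np.where(l==k); P=np.array([tobox(x)[:2] for x in ray(s,np.c_[xs,ys],.064)])
    (cx,cy),wh,a=cv2.minAreaRect(P.astype(np.float32)); v=cv2.fitLine(P.astype(np.float32),2,0,.01,.01).ravel()[:2]
    print('yellow n',len(P),'mean',P.mean(0),'size',wh,'line ang from -x to +y deg',np.degrees(np.arctan2(v[1],-v[0])))
    d=lambda u,v:[180+u/4-.375,155+v/4-.375]
    return s,d
if __name__=='__main__':
    s,d=meas()
    # bay inner corners on rail top z=.072
    for c in [(80,57),(385,98),(47,265),(357,307)]: print(tobox(ray(s,[d(*c)],.072)[0]))
    W=ray(s,[d(288,180),d(277,248)],.064);print('white',[tobox(w) for w in W])
E
python3 m.py
```

```text
yellow n 84 mean [-17.62261905 147.46428571] size (13.716161727905273, 43.52958679199219) line ang from -x to +y deg -175.47864
[ 70.8 210.   72. ]
[70.9  3.3 72. ]
[-70.4 208.4  72. ]
[-69.2   3.2  72. ]
white [array([ 8.5, 59.9, 64. ]), array([-37.5,  60.6,  64. ])]
```

servo_tool([
  [0,31,0,-31,0],
  [0,31,0,-31,0],
  [0,31,0,-31,0],
  [0,31,0,-31,0],
  [0,31,0,-31,0],
  [0,0,35,0,0],
  [0,0,35,0,0],
  [0,0,20,0,0],
  [0,0,0,0,0],
  [0,0,0,0,0],
])

```text
time_s: 7.5
eef_pos: [0.517, 0.074, 0.0888]
eef_rot: [-0.706, 0.706, -0.04, 0.04]
force: [0.5, -0.7, -0.1]
finger_gap: -0.0001
```

```bash
python3 - <<'E'
from h import *
p,R=tool();print(tobox(p),R[:,0],arm.get_state()['force'])
t=snap('scene','s4.png')
print(proj(t,[box(-18,109,88),box(20,142,64)]))
b=cv2.cvtColor(t['image'],cv2.COLOR_RGB2BGR)[120:245,190:315];cv2.imwrite('pics/c4.png',cv2.resize(b,(600,600),interpolation=2))
E
```

```text
[-15.7 103.8  88.8] [ 9.93572900e-01 -1.13193427e-01  3.74632916e-04] [ 0.48425605 -0.70920281 -0.07261622]
[[231.28953941 180.89106388]
 [240.97062631 178.84011191]]
```

View pics/c4.png

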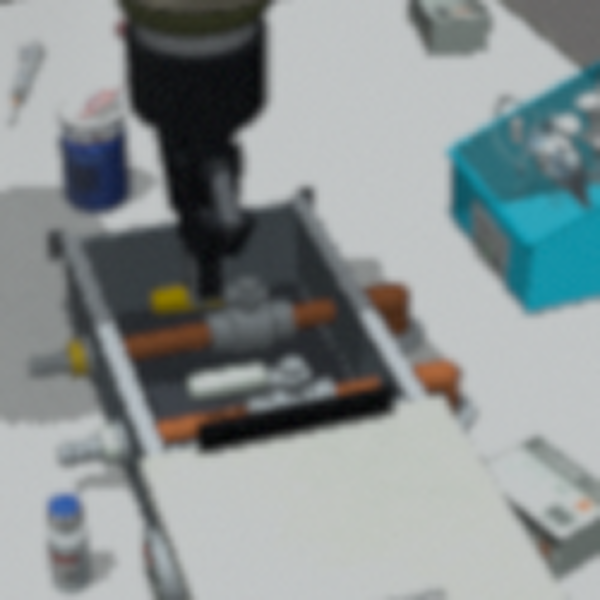

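The fingertip at (205,290) hangs just right of the yellow handle, whose hub is at (245,290). I'll lower it and push along the arc.

servo_tool([
  [0,-2,15,2,0],
  [0,-2,14,0,0],
  [0,0,5,0,0],
  [0,0,0,0,0],
])

```text
time_s: 7.95
eef_pos: [0.513, 0.0775, 0.0549]
eef_rot: [-0.706, 0.706, -0.039, 0.04]
force: [-0.7, 0.2, 0.6]
finger_gap: 0.0002
```

servo_tool([
  [0,0,0,6,0],
  [0,0,0,6,0],
  [0,-2,0,5,0],
  [0,-2,0,4,0],
  [0,-1,0,5,0],
  [0,0,0,0,0],
])

```text
time_s: 8.55
eef_pos: [0.5106, 0.1045, 0.0545]
eef_rot: [-0.706, 0.706, -0.039, 0.039]
force: [-0.1, -1.3, 0.3]
finger_gap: -0.0003
```

```bash
python3 - <<'E'
from h import *
p,R=tool();print(tobox(p),arm.get_state()['force'])
E
```

```text
[-25.5 133.4  54.5] [-0.0562999  -1.33000483  0.33971996]
```

servo_tool([
  [0,0,0,5,0],
  [0,0,0,5,0],
  [0,1,0,4,0],
  [0,2,0,5,0],
  [0,2,0,5,0],
  [0,2,0,5,0],
  [0,0,0,0,0],
])

```text
time_s: 9.25
eef_pos: [0.5207, 0.133, 0.0541]
eef_rot: [0.706, -0.706, 0.039, -0.039]
force: [-1.1, -0.8, 0.3]
finger_gap: -0.0002
```

```bash
python3 - <<'E'
from h import *
p,R=tool();print(tobox(p),arm.get_state()['force'])
t=snap('scene','s5.png')
b=cv2.cvtColor(t['image'],cv2.COLOR_RGB2BGR)[120:245,190:315];cv2.imwrite('pics/c5.png',cv2.resize(b,(600,600),interpolation=2))
E
```

```text
[-18.5 162.8  54.1] [-1.11262835 -0.84574668  0.25512721]
```

View pics/c5.png

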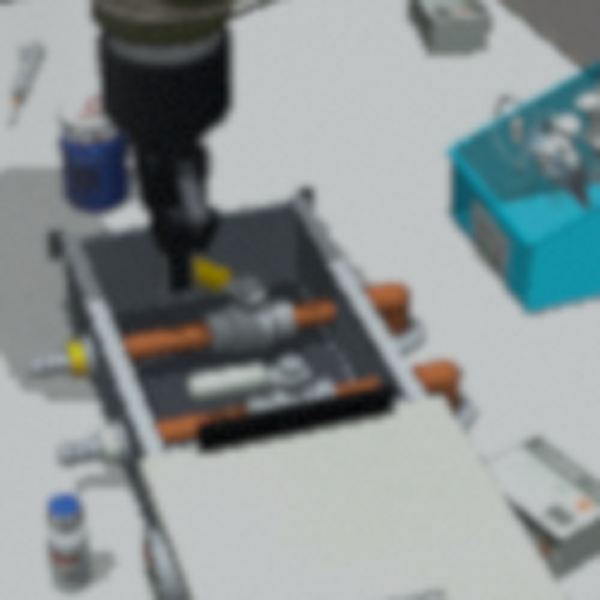

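The yellow handle at (215,272) has turned about halfway, with the finger near its tip. From here I'll push mostly in +x.

servo_tool([
  [0,4,0,2,0],
  [0,4,0,2,0],
  [0,4,0,2,0],
  [0,4,0,1,0],
  [0,4,0,0,0],
  [0,3,0,0,0],
  [0,0,0,0,0],
])

```text
time_s: 10.0
eef_pos: [0.5436, 0.1375, 0.0539]
eef_rot: [0.707, -0.705, 0.04, -0.038]
force: [-4.0, 2.7, 0.9]
finger_gap: 0.0001
```

```bash
python3 - <<'E'
from h import *
p,R=tool();print(tobox(p),arm.get_state()['force'])
E
```

```text
[  3.7 169.9  53.9] [-3.96157668  2.68832215  0.89892263]
```

servo_tool([
  [0,2,0,0,0],
  [0,2,0,0,0],
  [0,0,0,0,0],
])

```text
time_s: 10.3
eef_pos: [0.5446, 0.1375, 0.0538]
eef_rot: [0.707, -0.705, 0.043, -0.036]
force: [-15.7, 4.1, 8.8]
finger_gap: 0.0001
```

servo_tool([
  [0,2,0,0,0],
  [0,1,0,0,0],
  [0,0,0,0,0],
])

```text
time_s: 10.6
eef_pos: [0.5448, 0.1375, 0.0537]
eef_rot: [0.706, -0.706, 0.045, -0.034]
force: [-25.9, 5.2, 16.6]
finger_gap: -0.0
```

```bash
python3 - <<'E'
from h import *
p,R=tool();print(tobox(p),arm.get_state()['force'])
E
```

```text
[  4.9 170.   53.7] [-25.8673489    5.21714827  16.6055365 ]
```

The force has risen with no more motion, so it is at the stop. Backing off and clearing.

servo_tool([
  [0,-6,0,0,0],
  [0,-10,0,0,0],
  [0,0,-30,0,0],
  [0,0,-45,0,0],
  [0,0,-45,0,0],
  [0,-40,0,20,0],
  [0,-40,0,20,0],
  [0,-40,0,20,0],
  [0,-40,0,30,0],
  [0,0,0,30,0],
  [0,0,0,0,0],
])

```text
time_s: 11.7
eef_pos: [0.3893, 0.2773, 0.1747]
eef_rot: [0.707, -0.705, 0.038, -0.039]
force: [0.1, -0.8, 0.2]
finger_gap: 0.0002
```

```bash
python3 - <<'E'
from m import *
p,R=tool();print(tobox(p),arm.get_state()['force'])
try: meas()
except Exception as e: print(e)
s=snap('top','t6.png');t=snap('scene','s6.png')
a=cv2.cvtColor(s['image'],cv2.COLOR_RGB2BGR)[155:275,180:300]; b=cv2.cvtColor(t['image'],cv2.COLOR_RGB2BGR)[130:270,180:320]
c=np.hstack([cv2.resize(a,(400,400),interpolation=2),cv2.resize(b,(400,400),interpolation=2)]);cv2.imwrite('pics/c6.png',c)
E
```

```text
[-165.3  291.6  174.7] [ 0.06822095 -0.84409266  0.1898725 ]
yellow n 37 mean [ 16.43243243 177.28918919] size (5.500744819641113, 40.645076751708984) line ang from -x to +y deg -94.2151
```

View pics/c6.png

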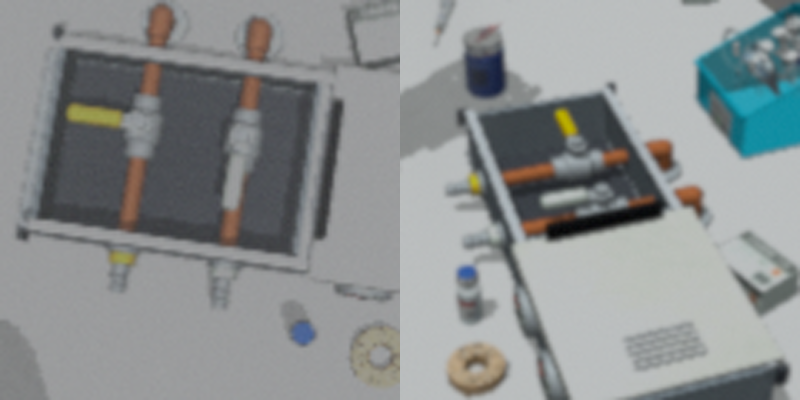

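Now the yellow handle runs (68,113)–(125,121), about parallel to the box rails. The white one is unchanged at (233,180), and the cover is open with its rib at (328,170). I'll check the angle with a better mask and the rib position.

```bash
python3 - <<'E'
from h import *
s=arm.snapshot('top');I=s['image'];g=I.astype(int)
def comp(m,x0,x1,y0,y1,z):
    k=np.zeros(m.shape,np.uint8);k[y0:y1,x0:x1]=m[y0:y1,x0:x1]
    n,l,st,c=cv2.connectedComponentsWithStats(k);i=1+np.argmax(st[1:,4]);ys,xs=np.where(l==i)
    P=np.array([tobox(q)[:2] for q in ray(s,np.c_[xs,ys],z)],np.float32);v=cv2.fitLine(P,2,0,.01,.01).ravel()
    return len(P),P.mean(0),cv2.minAreaRect(P)[1],np.degrees(np.arctan2(v[1],-v[0]))%180
print('yellow',comp((g[...,0]-g[...,2])>35,195,222,180,200,.064))
print('rib',comp(g.sum(2)<150,268,290,178,235,.0945))
t=cv2.imread('pics/t3.png')[...,::-1].astype(int)
print('yellow before',comp((t[...,0]-t[...,2])>35,205,230,190,218,.064))
S=arm.snapshot('scene');a=S['image'].astype(int);s=S
for n,I in(('now',a),('before',cv2.imread('pics/s3.png')[...,::-1].astype(int))):
    print(n,comp((I[...,0]-I[...,2])>50,205,250,160,184,.064))
E
```

```text
yellow (87, array([ 20.352873, 180.71378 ], dtype=float32), (44.1103515625, 14.21595287322998), np.float32(90.41693))Traceback (most recent call last):
  File "<stdin>", line 9, in <module>
  File "<stdin>", line 5, in comp
    return _wrapfunc(a, 'argmax', axis=axis, out=out, **kwds)
    return bound(*args, **kwds)
ValueError: attempt to get argmax of an empty sequence
```

```bash
python3 - <<'E'
from h import *
s=arm.snapshot('top');I=cv2.imread('pics/t6.png').astype(int)
m=np.zeros(I.shape[:2],np.uint8);m[183:230,272:286]=I[183:230,272:286].sum(2)<255
n,l,st,c=cv2.connectedComponentsWithStats(m);i=1+np.argmax(st[1:,4]);print('rib',st[i],tobox(ray(s,[c[i]],.0945)[0]))
d=np.abs(I-cv2.imread('pics/t3.png').astype(int)).max(2)
m=(cv2.medianBlur((d>40).astype(np.uint8),3));n,l,st,c=cv2.connectedComponentsWithStats(m);print('changes since cover opened');print(st[1:][st[1:,4]>8])
d=np.abs(I-cv2.imread('pics/top0.png').astype(int)).max(2)
m=(cv2.medianBlur((d>40).astype(np.uint8),3));n,l,st,c=cv2.connectedComponentsWithStats(m);print('since start');print(st[1:][st[1:,4]>8])
E
```

```text
rib [274 185   9  41 127] [ -0.8 -11.1  94.5]
changes since cover opened
[[ 200  186   18    7   82]
 [ 214  197    9   16   72]
 [  41  215   86   98 1752]
 [ 128  224   20   25  208]
 [ 113  228   28  108 1188]
 [ 102  233    9    4   19]
 [ 150  250    8    5   25]
 [  40  256   10    3   24]
 [ 139  256   31   85 1076]
 [  74  273   33   20  129]
 [  86  282   22    9  102]
 [  66  292   30   30  506]
 [ 106  315   17   14  113]
 [  56  316   14   36  231]
 [  68  329    8   18   74]
 [ 134  337   12   47  498]]
since start
[[ 190  170   81   61 3441]
 [ 255  171    5    3   11]
 [ 274  185    9   42  162]
 [  42  215  116  112 3008]
 [ 278  237    8    3   17]
 [ 297  240    5    2   10]
 [ 306  241    8    3   15]
 [  40  255   10    4   31]
 [  53  255    4    3    9]
 [  51  259   33   79  985]
 [ 100  270    7    7   47]
 [ 104  316   31   68 1307]
 [   0  354   37   30  744]]
```

Measured rib travel is 218 mm against 225 expected, so I'll check the right end of the cover.

```bash
python3 - <<'E'
import cv2,numpy as np
f=lambda n,y,x,h,w:cv2.resize(cv2.imread('pics/'+n)[y:y+h,x:x+w],(400,int(400*h/w)),interpolation=2)
a=np.hstack([f('top0.png',170,300,85,85),f('t6.png',170,300,85,85)])
b=f('s6.png',215,225,90,120); b=cv2.copyMakeBorder(b,0,400-b.shape[0],0,0,0)[:190]
cv2.imwrite('pics/c7.png',np.vstack([a,np.hstack([b,f('t6.png',180,255,57,120)])]))
E
```

```text
(no output)
```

View pics/c7.png

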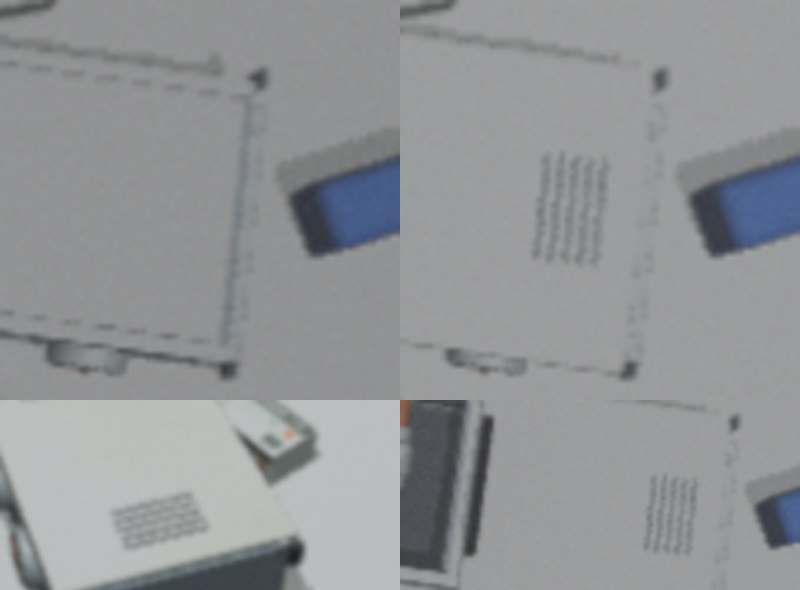

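The cover's right edge now lies against the black end stops at (660,78) and (628,370), so it is fully open. The wipes have not moved.

```bash
python3 -c "
from station import arm
print(arm.hand_in())"
```

```text
the job is handed in; nothing more can be done
None
```

The cover is fully open and the yellow suction handle is shut at its stop. The job was handed in at about 12 s with the arm clear of everything.

I slid the cover to the right with the closed fingertips, then pushed the handle clockwise. At each stop I pushed until the force rose to about 26 N in the push direction (wrist total about 31 N at the handle) and the motion ended.

**Last checks:**
- **Suction handle:** it measures 90.4° in the top view, square across its pipe.
- **Oxygen handle:** it has not moved.
- **Cover:** its right edge lies against the end stops.
- **Loose things:** comparing pictures from before and after, the ones the arm did not hide show no movement. The arm covers part of the left side of the top view.

**Disagreements:**
- **Cover travel:** by camera the rib moved only about 218 mm, not 225 mm. I put the gap down to error in my first rib measurement, because the stop force and the edge position both show it fully open.
- **Upward force:** there was also an upward force of about 17 N while pressing the handle at its stop. It was gone after I backed off.

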